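Find the rocking corner of a jig plate and hold its shim flat

TASK

One corner of the aluminium jig plate rocks because the brass shim under it is bowed. Press down firmly on each corner pad with the fingertips, in the order red, yellow, green, blue, and feel which corner gives; then press the pad of that corner down until its shim is fully flat, and finish while still holding it down. Do not lift or shove the plate, and leave the wrench, the socket and the jar alone.

Things in the scene. Friction and masses are not known exactly. Their poses are not given: they have to be found in the camera images.
- plate: the loose aluminium jig plate, 220 x 180 x 10 mm, about 3 kg, lying level on four feet, a coloured pad at each corner; in its middle a dark block, 70 x 34 mm, rising 25 mm over the plate's top, and 20 mm high steel pins at plate x = +-55 mm. Origin: centre of its underside, 46 mm above the bench; x along the 220 mm side, z up
- pad_red (a point): centre of the top face of the red plastic pad on the jig plate, at plate x = 85, y = 65 mm (a disc 36 mm across, 4 mm proud of the plate; 60 mm above the bench at rest); a foot stands straight below it. It moves with the plate, so it sinks when this corner rocks
- pad_yellow (a point): centre of the top face of the yellow plastic pad on the jig plate, at plate x = -85, y = 65 mm (a disc 36 mm across, 4 mm proud of the plate; 60 mm above the bench at rest); a foot stands straight below it. It moves with the plate, so it sinks when this corner rocks
- pad_green (a point): centre of the top face of the green plastic pad on the jig plate, at plate x = -85, y = -65 mm (a disc 36 mm across, 4 mm proud of the plate; 60 mm above the bench at rest); a foot stands straight below it. It moves with the plate, so it sinks when this corner rocks
- pad_blue (a point): centre of the top face of the blue plastic pad on the jig plate, at plate x = 85, y = -65 mm (a disc 36 mm across, 4 mm proud of the plate; 60 mm above the bench at rest); a foot stands straight below it. It moves with the plate, so it sinks when this corner rocks
- wrench: loose steel spanner lying on the bench, 170 mm long, near the plate: leave alone. Origin at its middle on the bench, x along its length
- socket: loose steel deep socket standing on the bench, 32 mm across, 60 mm tall: leave alone. Origin at the centre of its underside
- jar: loose orange jar with a black lid standing on the bench, 54 mm across, 70 mm tall: leave alone. Origin at the centre of its underside
- base: fixed blue base, 250 x 210 x 20 mm, with four like-looking feet with brass shims that carry the plate; any may be the bad one. Three are solid: their pads hardly sink. Over the bowed shim the pad starts to sink at about 2 to 3 N, then in proportion, and stops 5 mm down, shim flat, at about 8 to 9 N; let go, it springs back. Origin: centre of its underside

How it is judged (in metres and radians):
On the way, in this order (a step that is already met when the one before it is completed fails the run):
1. the red corner is pressed (over 3 N, on or close by its pad) (contact force between the fingers and plate above 3 N and horizontal distance between the grasp point and pad_red below 0.045 m), for 0.1 s.
2. the yellow corner is pressed (over 3 N, on or close by its pad) (contact force between the fingers and plate above 3 N and horizontal distance between the grasp point and pad_yellow below 0.045 m), for 0.1 s.
3. the green corner is pressed (over 3 N, on or close by its pad) (contact force between the fingers and plate above 3 N and horizontal distance between the grasp point and pad_green below 0.045 m), for 0.1 s.
4. the blue corner is pressed (over 3 N, on or close by its pad) (contact force between the fingers and plate above 3 N and horizontal distance between the grasp point and pad_blue below 0.045 m), for 0.1 s.
At the end, for the whole second after the job is handed in: the fingers are still pressing (over 5 N) on or close by the pad of the rocking corner (tool within 45 mm of the pad's centre, seen from above), that pad is at least 3.7 mm below its rest height of 60 mm (shim flat), and the plate is still and has not been shifted by more than 15 mm (((height (world z) of pad_red below 0.0563 m and horizontal distance between the grasp point and pad_red below 0.045 m) or (height (world z) of pad_yellow below 0.0563 m and horizontal distance between the grasp point and pad_yellow below 0.045 m) or (height (world z) of pad_green below 0.0563 m and horizontal distance between the grasp point and pad_green below 0.045 m) or (height (world z) of pad_blue below 0.0563 m and horizontal distance between the grasp point and pad_blue below 0.045 m)) and contact force between the fingers and plate above 5 N and linear speed of plate below 0.02 m/s and distance of plate from where it was at the start of the episode below 0.015 m); the arm keeps its last pose, push and grip.
It fails at once if the plate is lifted (its middle rises over 8 mm) (height (world z) of plate above 0.054 m).
It fails at once if the plate is shoved more than 20 mm (distance of plate from where it was at the start of the episode above 0.02 m).
It fails at once if the wrench is disturbed (moved over 20 mm) (distance of wrench from where it was at the start of the episode above 0.02 m).
It fails at once if the socket is disturbed (moved over 20 mm or tipped) (distance of socket from where it was at the start of the episode above 0.02 m or angle between socket's own z axis and vertical above 0.3 rad).
It fails at once if the jar is disturbed (moved over 20 mm or tipped) (distance of jar from where it was at the start of the episode above 0.02 m or angle between jar's own z axis and vertical above 0.3 rad).
It also fails if it takes over 48 s, if anything falls off the work surface, if the arm or the gripper's body presses on something with over 40 N, if the wrist force passes 120 N, or if a joint passes its speed limit or range.

ROBOT

A 6-joint arm with a two-finger parallel gripper is mounted at the origin on the work surface. World frame = base frame: x ahead of the robot, y to its left, z up, the work surface at z = 0. Lengths are in mm, angles in degrees, forces in N, time in s.
With the tool pointing down it reaches from about 350 to 925 mm from the base axis. Payload 6.4 kg.
Tool frame: the origin (TCP) lies on the centre line of the jaws, within the pads' length; the fingertips stand 11 mm ahead of it and the grasp point (between the pads) lies 8 mm behind it; x points along the fingers, y is the direction in which the jaws open and shut, and the axes are right-handed (so a half turn about x gives the same grasp; the last joint's range is limited). The gripper opens to 94 mm and grips with 3 to 60 N. Pads are 16 mm wide; open, the fingers measure 119 mm over their backs; the gripper's body (75 mm by 177 mm) begins 78 mm behind the grasp point.
Start: joints at [-79.246, 14.043, 89.255, -0, 76.702, -9.975], TCP at [230.078, -607.929, 177.555] pointing down, gripper open.
Joint ranges: [-179.41, 179.41], [-58.25, 129.5], [7.25, 145.43], [-54.29, 234.29], [11.92, 165.04], [-157.13, 157.13]. Speed limits (degrees/s): [147.25, 147.25, 180, 180, 180, 180].

INTERFACE

Orientations are given as [roll, pitch, yaw] about the fixed x, y, z axes, in that order (R = Rz(yaw) Ry(pitch) Rx(roll)).
In Python, from station import read_state, vision, ticket gives the robot as it stands.
- The arm moves only by the tool play_rows, never from a script. Its argument "motion" is a list of rows, each a list of 6 numbers: the shift along the tool's x, y, z in units of 0.03 m (1.0 is 0.03 m), then the turn, a rotation vector about the tool's x, y, z in units of 6 degrees (1.0 is 6 degrees). A call has 1 to 10 rows; each row shifts and turns the commanded pose from where the row before left it, along the tool's axes as they then stand; what a row does not reach is not made up. A row lasts 1/12 s, in which the tool goes at most 41.7 mm and 7.16 degrees, less where a joint would pass 70% of its speed; a pose out of reach is approached as far as the arm can. A call with a number of a shift or a turn outside -1 to 1 is refused whole. A call with a gripper value outside its range is refused whole. "jaw" is the opening, from 0 (shut) to 1 (fully open), set as the call begins (left out, the last holds). The fingers move at their own pace and stop on an object; "newtons" is the grip in N (left out, the last holds). Time passes only in rows, so rows that do not move let the fingers close. It gives the time, the measured TCP pose, the force and the opening at its end, in the units of the state.
- read_state(): the state, without advancing time (a new reading comes with each control period).
- vision.snapshot(name): name is "scene" or "top" or "wrist"; returns the picture (400x640x3 uint8, blue, green, red); there is no depth.
- vision.calibration(name): a dict with "mtx" (3x3 intrinsics, pixels), "R" (3x3) and "t" (3): a world point X has camera coordinates R X + t; the wrist camera has in their place "mount" (4x4, takes a point from camera to tool coordinates, whose origin is the TCP and whose axes are the tool frame's). Camera axes: x right, y down, z forward; pixel columns grow to the right and rows downward; lengths in mm; the calibration is good to about 2 mm. A picture is of the moment at which its call begins: read the wrist's pose just before it. calibration takes no time and is no camera call.
- ticket.hand_in(): hands the job in, once; it reports no verdict.
Trained networks look in the newest picture that a camera, given by its name, has taken for a name from the list of things; names that differ only in an ending like _2 or _b are one class to them, and where a whole thing is asked for, a point or a joint stands for the part that bears it (a point fixed in the world has none). Each returns a list of dicts, best first, with "confidence" (0 to 1); they miss things now and then, are a little off and sometimes report something else, mostly with a low value. They report only what shows in the picture. A call takes as long as a camera call.
- vision.search_frame(camera, thing): "rect" ([left, top, right, bottom] in pixels, round what is visible of it).
- vision.regions_of(camera, thing): "region" (400x640 bool, what is visible of it) and "rect" ([left, top, right, bottom] in pixels, round what is visible of it).
The state is a dict: "time": time; "qpos": joint angles; "joint_velocities": joint speeds; "effort": joint torques, N m; "position": TCP position; "eef_rot": TCP orientation; "wrist_force": force on the tool from outside, world axes, zero at the start; "ft_torque": the same for the moment, N m; "width": finger opening in mm.
Only numpy, scipy, OpenCV 4.12 (cv2) and the standard library are available. Lean on these libraries where they do the work, as an engineer would, in place of code of your own. Each camera call takes 0.05 s, during which the arm holds its last target.

## Working session

There is one attempt and no reset: what is moved stays moved. The work goes in short steps, Python scripts to look and compute and a tool call to move; the robot and the scene stay as the last step left them, time stands still between calls to the robot, and variables do not carry over. Pictures are saved under pics/ and viewed, and the job is handed in when it is done.

Besides the shell and the picture viewer there is one more tool, called after "Emit:" as name([rows], argument=value, ...), one row to a line, values as JSON. play_rows: Moves the arm, as the interface text tells. Shifts and turns lie within -1 to 1; 1 stands for 0.03 m of shift or 6 degrees of turn. Its arguments: {"type":"object","properties":{"motion":{"type":"array"},"jaw":{"type":"number"},"newtons":{"type":"number"}},"required":["motion"]}

```bash
mkdir -p pics; ls; cat > h.py <<'E'
import numpy as np,cv2
from station import read_state, vision, ticket
def cal(n):
    c=vision.calibration(n); return {k:np.array(v,float) for k,v in c.items()}
def ray(c,uv,z):
    K,R,t=c['mtx'],c['R'],c['t'].ravel()
    d=R.T@np.linalg.solve(K,[uv[0],uv[1],1.]); o=-R.T@t
    return o+d*(z-o[2])/d[2]
E
python3 - <<'E'
from h import *
s=read_state();print(s)
for n in ('top','scene'):
    cv2.imwrite(f'pics/{n}0.png',vision.snapshot(n))
    c=cal(n)
    for th in ['pad_red','pad_yellow','pad_green','pad_blue','wrench','socket','jar','plate']:
        r=vision.search_frame(n,th)[:2]
        print(n,th,[(np.round(x['rect']),round(x['confidence'],2)) for x in r], [np.round(ray(c,((x['rect'][0]+x['rect'][2])/2,(x['rect'][1]+x['rect'][3])/2),60 if 'pad' in th else 56)) for x in r])
E
```

```text
pics
{'time': 0.0, 'qpos': array([-7.92465462e+01,  1.40842648e+01,  8.93230871e+01, -1.80774782e-03,
        7.67017592e+01, -9.97422654e+00]), 'joint_velocities': array([ 0.16410907,  0.09325482,  0.04167769, -0.15178417,  0.00989086,
        0.03771008]), 'effort': array([-8.77549382e-05, -4.15818036e+01, -3.14614427e+01,  6.84884191e-02,
        3.31675750e-02, -1.26577529e-04]), 'position': array([ 229.93696757, -607.2813593 ,  176.46090194]), 'eef_rot': array([-99.05090436,  89.89087462, 101.67719348]), 'wrist_force': array([ 0.72201659, -0.34142755,  0.66921957]), 'ft_torque': array([0.04073744, 0.03104784, 0.02707445]), 'width': 93.76069370624023}
top pad_red [(array([238., 120., 377., 280.]), 0.58)] [array([570.,  73.,  60.])]
top pad_yellow [] []
top pad_green [(array([237., 120., 380., 278.]), 0.94)] [array([572.,  72.,  60.])]
top pad_blue [(array([237., 121., 383., 276.]), 0.58)] [array([573.,  69.,  60.])]
top wrench [(array([213., 190., 260., 281.]), 0.81), (array([238., 120., 381., 277.]), 0.24)] [array([509., 198.,  56.]), array([572.,  70.,  56.])]
top socket [(arra
[... 195 characters left out ...]
array([575.,  74.,  56.])]
scene pad_red [(array([232., 160., 375., 232.]), 0.84)] [array([583.,  48.,  60.])]
scene pad_yellow [(array([232., 164., 375., 228.]), 0.93)] [array([582.,  49.,  60.])]
scene pad_green [(array([230., 160., 374., 232.]), 0.85)] [array([579.,  47.,  60.])]
scene pad_blue [(array([228., 160., 377., 232.]), 0.64)] [array([581.,  48.,  60.])]
scene wrench [] []
scene socket [(array([223., 163., 244., 201.]), 0.91)] [array([447.,  26.,  56.])]
scene jar [(array([291., 233., 327., 295.]), 0.73), (array([232., 162., 374., 232.]), 0.47)] [array([687., -90.,  56.]), array([580.,  51.,  56.])]
scene plate [(array([231., 159., 374., 234.]), 0.63)] [array([578.,  52.,  56.])]
```

View pics/top0.png

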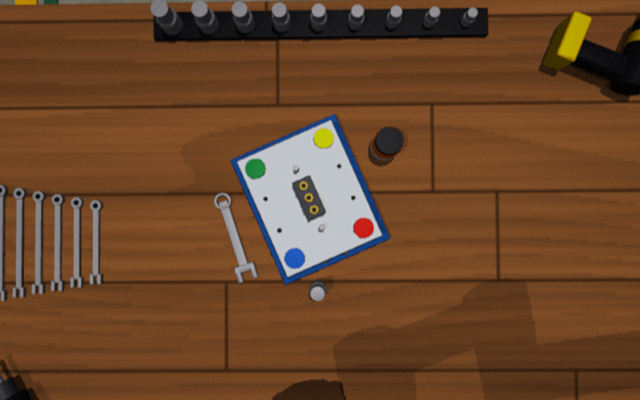

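View pics/scene0.png

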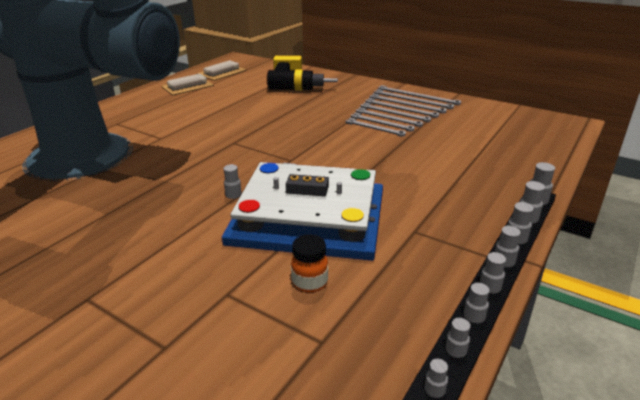

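```bash
python3 - <<'E'
from h import *
c=cal('top');im=cv2.imread('pics/top0.png');hsv=cv2.cvtColor(im,cv2.COLOR_BGR2HSV)
g={'red':(363,228),'yellow':(323,138),'green':(255,169),'blue':(294,258)}
pl={'red':(85,65),'yellow':(-85,65),'green':(-85,-65),'blue':(85,-65)}
A=[];B=[]
for k,(u,v) in g.items():
    p=hsv[v,u].astype(int)
    dh=np.abs((hsv[...,0].astype(int)-p[0]+90)%180-90)
    m=((dh<12)&(hsv[...,1]>100)).astype(np.uint8)
    m2=np.zeros_like(m);m2[v-16:v+17,u-16:u+17]=m[v-16:v+17,u-16:u+17]
    n,l,st,ce=cv2.connectedComponentsWithStats(m2)
    i=l[v,u];w=ray(c,ce[i],60);print(k,st[i],ce[i],w);A.append(pl[k]);B.append(w[:2])
A=np.array(A,float);B=np.array(B)
a0=A-A.mean(0);b0=B-B.mean(0)
U,S,Vt=np.linalg.svd(a0.T@b0);R=Vt.T@U.T
print(R,np.linalg.det(R),np.degrees(np.arctan2(R[1,0],R[0,0])),'centre',B.mean(0))
fit=A@R.T+B.mean(0)
for k,f,b in zip(g,fit,B):print(k,np.round(f,1),np.round(f-b,1))
from scipy.spatial.transform import Rotation as Ro
s=read_state();e=s['eef_rot'];print(Ro.from_euler('xyz',e,degrees=True).as_matrix().round(3),s['position'])
print(ray(c,(317,292),60))
E
```

```text
red [354 218  20  20 321] [363.20560748 227.49844237] [521.63332352 -22.31147106  60.        ]
yellow [314 128  20  20 320] [323.28125  137.790625] [677.45975967  45.31212089  60.        ]
green [246 159  19  20 297] [254.81818182 168.23232323] [625.6282634  164.44404917  60.        ]
blue [285 248  20  21 316] [294.34493671 257.94936709] [469.98021622  96.7711906   60.        ]
[[-0.91720163  0.39842335]
 [-0.39842335 -0.91720163]] 0.9999999999999998 -156.52034853092735 centre [573.6753907  71.0539724]
red [521.6 -22.4] [-0.  -0.1]
yellow [677.5  45.3] [ 0.1 -0. ]
green [625.7 164.5] [0.1 0.1]
blue [469.8  96.8] [-0.2  0. ]
[[ 0.     0.354 -0.935]
 [ 0.    -0.935 -0.354]
 [-1.    -0.    -0.   ]] [ 230.06724196 -607.92763558  177.52872306]
[411.31241269  58.12010765  60.        ]
```

Emit:
play_rows([
  [0,-0.93,-1,0,0,0],
  [0,-0.93,-1,0,0,0],
  [0,-0.93,-1,0,0,0],
  [0,-0.93,-1,0,0,0],
  [0,-0.93,-1,0,0,0],
  [0,-0.93,-1,0,0,0],
  [0,-0.93,-1,0,0,0],
  [0,-0.93,-1,0,0,0],
], jaw=0, newtons=20)

```text
time: 1.57
position: [376.0, -312.5, 177.8]
eef_rot: [115.4, 90.0, -44.0]
wrist_force: [0.2, 0.4, -0.9]
width: 44.1
```

Emit:
play_rows([
  [0,-0.93,-1,0,0,0],
  [0,-0.93,-1,0,0,0],
  [0,-0.93,-1,0,0,0],
  [0,-0.93,-1,0,0,0],
  [0,-0.93,-1,0,0,0],
  [0,-0.93,-1,0,0,0],
  [0,-0.93,-1,0,0,0],
  [0,0,0,0,0,0],
  [0,0,0,0,0,0],
])

```text
time: 2.32
position: [503.2, -55.5, 177.6]
eef_rot: [57.1, 90.0, -102.0]
wrist_force: [0.7, 0.6, 0.3]
width: 0.6
```

```bash
cat >> h.py <<'E'
from scipy.spatial.transform import Rotation as Ro
P={'red':(521.6,-22.4),'yellow':(677.5,45.3),'green':(625.7,164.5),'blue':(469.8,96.8)}
def go(k,z):
    s=read_state();M=Ro.from_euler('xyz',s['eef_rot'],degrees=True).as_matrix()
    d=np.array([*P[k],z])-s['position']
    print(s['time'],s['position'].round(1),s['wrist_force'].round(2),'w',s['width'],'\nM',M.round(3).tolist(),'\ntool units',(M.T@d/30).round(2))
E
python3 -c "
from h import *
go('red',80)"
```

```text
2.3167 [503.2 -55.5 177.6] [0.74 0.64 0.35] w 0.6211476842396797 
M [[-0.0, 0.358, -0.934], [-0.0, -0.934, -0.358], [-1.0, 0.0, 0.0]] 
tool units [ 3.25 -0.81 -0.97]
```

Emit:
play_rows([
  [0.8,-0.81,-0.97,0,0,0],
  [0.9,0,0,0,0,0],
  [0.9,0,0,0,0,0],
  [0.65,0,0,0,0,0],
  [0,0,0,0,0,0],
  [0,0,0,0,0,0],
])

```text
time: 2.82
position: [519.2, -27.6, 81.2]
eef_rot: [-31.6, 89.9, 169.1]
wrist_force: [0.0, -0.4, 0.0]
width: 0.5
```

```bash
python3 - <<'E'
from h import *
go('red',71)
s=vision.snapshot('scene');cv2.imwrite('pics/s1.png',s[120:280,180:420].repeat(3,0).repeat(3,1))
E
```

```text
2.8167 [519.2 -27.6  81.2] [ 0.02 -0.37  0.02] w 0.4563852256732699 
M [[-0.002, 0.352, -0.936], [0.0, -0.936, -0.352], [-1.0, -0.001, 0.002]] 
tool units [ 0.34 -0.13 -0.14]
```

View pics/s1.png

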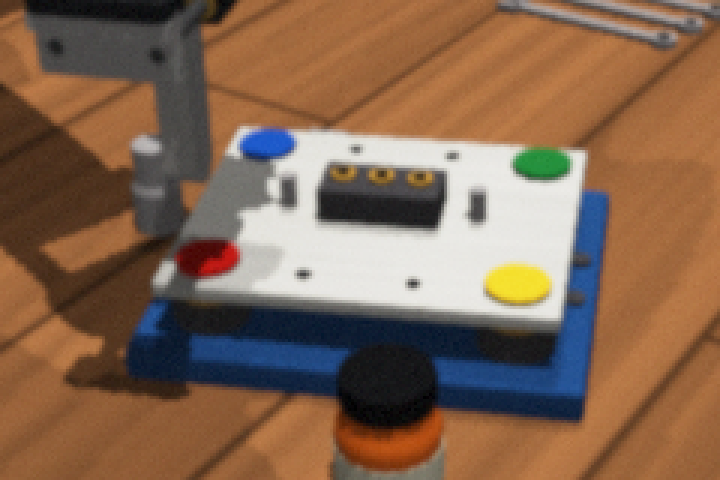

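```bash
python3 - <<'E'
from h import *
c=cal('scene')
def pr(X,c=c):
    p=c['R']@np.array(X,float)+c['t'].ravel();p=c['mtx']@p;return p[:2]/p[2]
cc=lambda p:((p-[180,120])*3).round()
print(cc(pr([519.2,-27.6,70])),[cc(pr([*P[k],60])) for k in P])
im=vision.snapshot('scene');cv2.imwrite('pics/s2.png',im);cv2.imwrite('pics/t2.png',vision.snapshot('top'));cv2.imwrite('pics/w2.png',vision.snapshot('wrist'))
go('red',71)
E
```

```text
[194. 243.] [array([205., 255.]), array([515., 281.]), array([540., 161.]), array([265., 142.])]
3.0167 [521.5 -27.5  83.8] [ 0.31  0.38 -0.26] w 0.26945542236978776 
M [[0.003, 0.353, -0.936], [-0.001, -0.936, -0.353], [-1.0, 0.002, -0.003]] 
tool units [ 0.43 -0.16 -0.06]
```

View pics/s2.png

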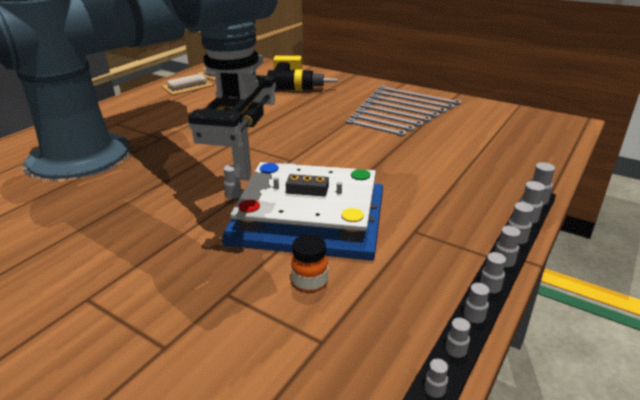

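View pics/t2.png

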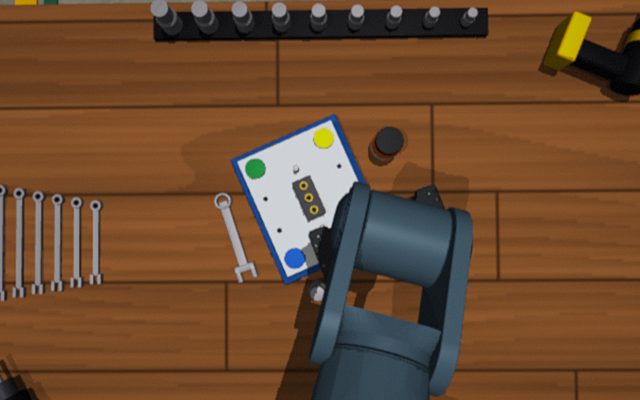

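View pics/w2.png

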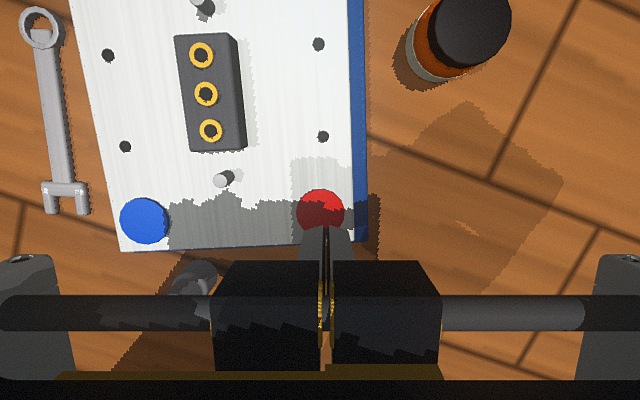

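```bash
python3 - <<'E'
from h import *
c=cal('scene')
for z in (60,70,80,90,100,110): print(z,ray(c,(245,180),z).round())
w=cal('wrist');print(w['mount'].round(3),w['mtx'])
Tm=np.linalg.inv(w['mount'])
for X in ([11,0,0],[0,0,0],[-40,0,0],[22,0,0],[11,0,8],[11,0,-8]):
    p=w['mtx']@(Tm@[*X,1])[:3];print(X,(p[:2]/p[2]).round())
# red pad in wrist under state pose
s=read_state();M=Ro.from_euler('xyz',s['eef_rot'],degrees=True).as_matrix()
for k in P:
    X=M.T@(np.array([*P[k],60])-s['position']);p=w['mtx']@(Tm@[*X,1])[:3];print(k,X.round(),(p[:2]/p[2]).round())
print(s['qpos'].round(2),s['position'])
im=cv2.imread('pics/s2.png');cv2.imwrite('pics/s2c.png',cv2.resize(im[100:230,190:310],None,fx=5,fy=4.6,interpolation=cv2.INTER_CUBIC))
im=cv2.imread('pics/w2.png');cv2.imwrite('pics/w2c.png',cv2.resize(im[180:340,250:400],None,fx=4,fy=3.7,interpolation=cv2.INTER_CUBIC))
E
```

```text
60 [464.  37.  60.]
70 [476.  25.  70.]
80 [488.  12.  80.]
90 [500.  -1.  90.]
100 [512. -14. 100.]
110 [524. -26. 110.]
[[-0.00000e+00 -2.34000e-01  9.72000e-01 -2.07292e+02]
 [ 1.00000e+00 -1.00000e-03  0.00000e+00  1.48300e+00]
 [ 1.00000e-03  9.72000e-01  2.34000e-01 -6.75520e+01]
 [ 0.00000e+00  0.00000e+00  0.00000e+00  1.00000e+00]] [[328.90346497   0.         325.63699499]
 [  0.         328.90346497 199.66962635]
 [  0.           0.           1.        ]]
[11, 0, 0] [323. 221.]
[0, 0, 0] [323. 226.]
[-40, 0, 0] [323. 249.]
[22, 0, 0] [324. 216.]
[11, 0, 8] [323. 232.]
[11, 0, -8] [323. 210.]
red [24. -5. -2.] [317. 213.]
yellow [  24.  -13. -172.] [302. -55.]
green [  24. -143. -165.] [ 90. -43.]
blue [  24. -135.    5.] [140. 222.]
[-15.47   2.96 112.12  -0.    64.72  53.85] [521.47801631 -27.49505124  83.81134461]
```

View pics/s2c.png

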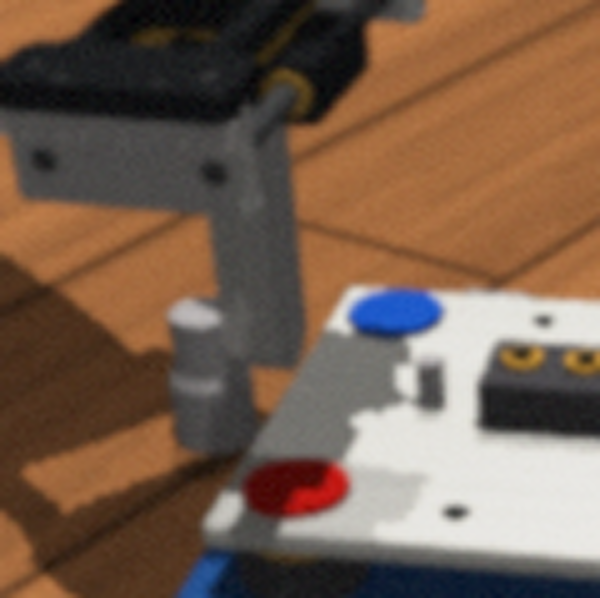

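View pics/w2c.png

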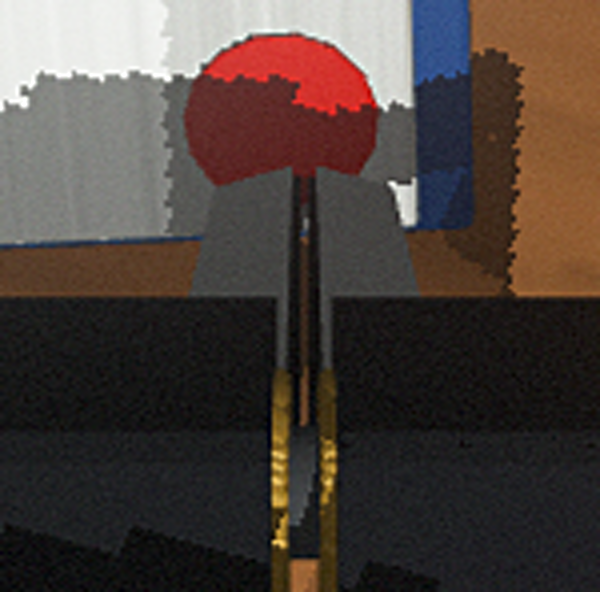

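Emit:
play_rows([
  [0.1,-0.12,-0.05,0,0,0],
  [0.1,0,0,0,0,0],
  [0,0,0,0,0,0],
])

```text
time: 3.27
position: [520.0, -22.4, 75.5]
eef_rot: [-33.8, 90.0, 166.9]
wrist_force: [0.1, 0.9, 0.5]
width: 0.3
```

Emit:
play_rows([
  [0.07,0,0,0,0,0],
  [0.0,0,0,0,0,0],
])

```text
time: 3.43
position: [520.0, -22.6, 73.3]
eef_rot: [-32.8, 90.0, 168.0]
wrist_force: [-0.2, 1.1, -0.1]
width: 0.6
```

Emit:
play_rows([
  [0.07,0,0,0,0,0],
  [0.0,0,0,0,0,0],
])

```text
time: 3.6
position: [520.0, -22.6, 71.2]
eef_rot: [-33.2, 90.0, 167.5]
wrist_force: [-0.3, -0.9, -0.2]
width: 1.1
```

Emit:
play_rows([
  [0.07,0,0,0,0,0],
  [0.0,0,0,0,0,0],
])

```text
time: 3.77
position: [520.0, -22.6, 69.1]
eef_rot: [-34.5, 90.0, 166.2]
wrist_force: [-0.2, 0.8, 0.4]
width: 0.5
```

```bash
python3 - <<'E'
from h import *
go('red',71)
im=vision.snapshot('scene');cv2.imwrite('pics/s3.png',cv2.resize(im[100:230,190:310],None,fx=5,fy=4.6,interpolation=cv2.INTER_CUBIC))
E
```

```text
3.7667 [520.  -22.6  69.1] [-0.15  0.81  0.37] w 0.47910911916503324 
M [[-0.001, 0.354, -0.935], [0.0, -0.935, -0.354], [-1.0, -0.0, 0.001]] 
tool units [-0.06  0.01 -0.05]
```

View pics/s3.png

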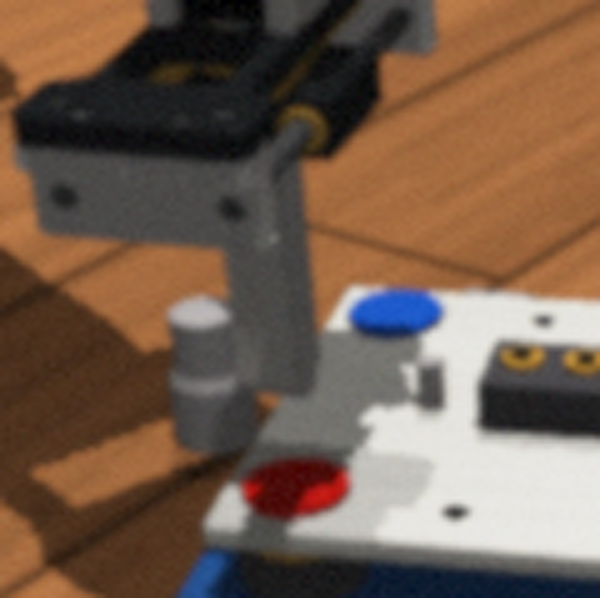

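Emit:
play_rows([
  [0.17,0,-0.04,0,0,0],
  [0.17,0,0,0,0,0],
  [0.17,0,0,0,0,0],
  [0,0,0,0,0,0],
])

```text
time: 4.15
position: [520.2, -22.0, 52.6]
eef_rot: [-35.9, 89.8, 164.8]
wrist_force: [0.2, -0.0, -0.7]
width: 0.7
```

```bash
python3 - <<'E'
from h import *
go('red',71)
im=vision.snapshot('scene');cv2.imwrite('pics/s4.png',cv2.resize(im[100:230,190:310],None,fx=5,fy=4.6,interpolation=cv2.INTER_CUBIC))
im=vision.snapshot('wrist');cv2.imwrite('pics/w4.png',im)
E
```

```text
4.15 [520.2 -22.   52.6] [ 0.23 -0.05 -0.7 ] w 0.6961796487128867 
M [[-0.003, 0.354, -0.935], [0.001, -0.935, -0.354], [-1.0, -0.002, 0.002]] 
tool units [-0.61  0.03 -0.04]
```

View pics/s4.png

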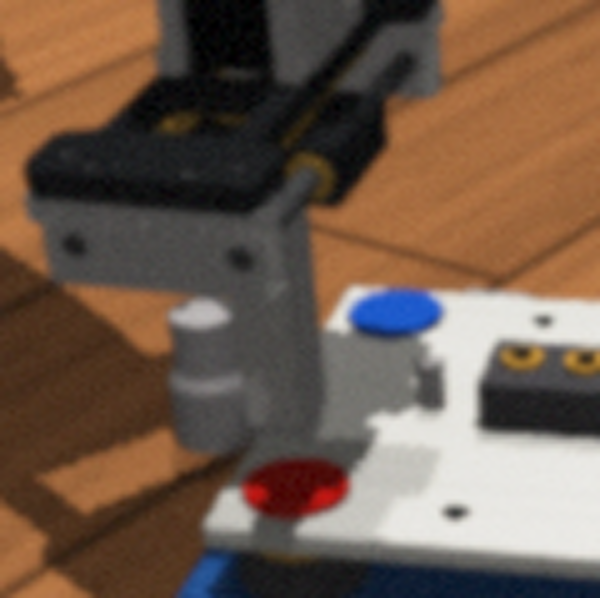

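View pics/w4.png

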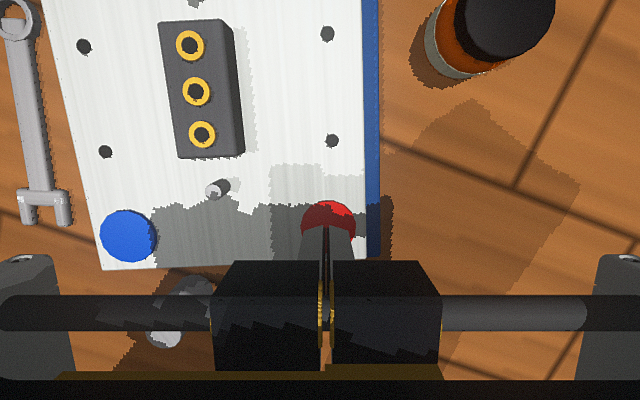

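Emit:
play_rows([
  [0.15,0,-0.04,0,0,0],
  [0.15,0,0,0,0,0],
  [0,0,0,0,0,0],
])

```text
time: 4.5
position: [521.8, -21.6, 44.2]
eef_rot: [-37.0, 89.9, 163.7]
wrist_force: [-0.7, -0.0, 0.0]
width: 0.4
```

Emit:
play_rows([
  [0.08,0,0,0,0,0],
  [0.0,0,0,0,0,0],
])

```text
time: 4.67
position: [522.2, -21.8, 42.3]
eef_rot: [-37.7, 90.0, 163.0]
wrist_force: [0.3, 0.1, -0.1]
width: -0.0
```

Emit:
play_rows([
  [0.08,0,0,0,0,0],
  [0.0,0,0,0,0,0],
])

```text
time: 4.83
position: [522.3, -21.8, 40.1]
eef_rot: [-32.8, 90.0, 167.9]
wrist_force: [0.2, -0.7, -0.3]
width: 0.4
```

```bash
python3 - <<'E'
from h import *
go('red',71)
im=vision.snapshot('scene');cv2.imwrite('pics/s5.png',cv2.resize(im[100:230,190:310],None,fx=5,fy=4.6,interpolation=cv2.INTER_CUBIC))
E
```

```text
4.8333 [522.3 -21.8  40.1] [ 0.18 -0.73 -0.27] w 0.41919373869047305 
M [[-0.0, 0.354, -0.935], [0.0, -0.935, -0.354], [-1.0, -0.0, 0.0]] 
tool units [-1.03  0.01  0.03]
```

View pics/s5.png

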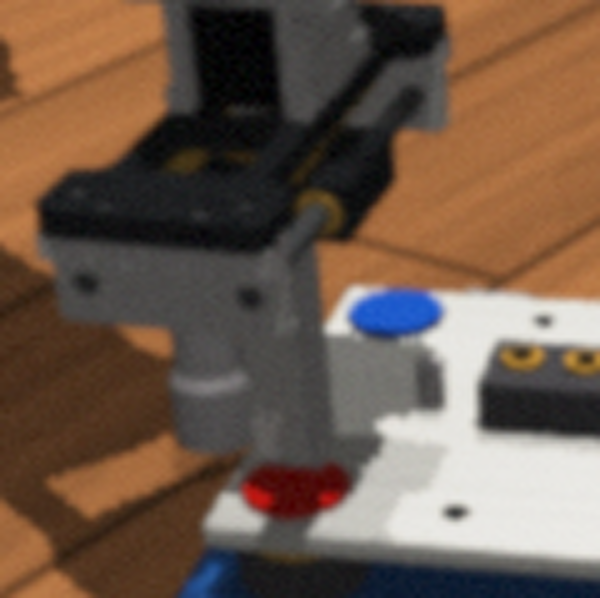

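Emit:
play_rows([
  [0.08,0,0,0,0,0],
  [0.08,0,0,0,0,0],
  [0.0,0,0,0,0,0],
])

```text
time: 5.13
position: [522.1, -21.7, 35.0]
eef_rot: [-37.4, 89.9, 163.3]
wrist_force: [-0.0, 0.2, 0.2]
width: 1.0
```

Emit:
play_rows([
  [0.07,0,0,0,0,0],
  [0.0,0,0,0,0,0],
])

```text
time: 5.3
position: [522.2, -21.8, 33.1]
eef_rot: [-33.9, 90.0, 166.8]
wrist_force: [-0.0, 0.8, 0.7]
width: 0.8
```

Emit:
play_rows([
  [0.05,0,0,0,0,0],
  [0.0,0,0,0,0,0],
])

```text
time: 5.47
position: [522.6, -21.9, 32.0]
eef_rot: [153.9, 90.0, -5.4]
wrist_force: [-0.4, 1.0, 1.7]
width: 0.4
```

Emit:
play_rows([
  [0.05,0,0,0,0,0],
  [0.0,0,0,0,0,0],
])

```text
time: 5.63
position: [522.7, -22.0, 30.7]
eef_rot: [98.4, 90.0, -60.9]
wrist_force: [-0.9, 0.2, 3.3]
width: 0.5
```

Emit:
play_rows([
  [0.05,0,0,0,0,0],
  [0.0,0,0,0,0,0],
])

```text
time: 5.8
position: [522.6, -22.2, 29.3]
eef_rot: [82.2, 90.0, -77.1]
wrist_force: [-1.6, -1.6, 5.4]
width: 0.6
```

Emit:
play_rows([
  [0.05,0,0,0,0,0],
  [0.0,0,0,0,0,0],
])

```text
time: 5.97
position: [522.6, -22.3, 28.0]
eef_rot: [65.1, 89.9, -94.2]
wrist_force: [-3.5, -1.5, 8.2]
width: 0.2
```

Emit:
play_rows([
  [0.05,0,0,0,0,0],
  [0.0,0,0,0,0,0],
])

```text
time: 6.13
position: [522.7, -22.4, 27.3]
eef_rot: [34.2, 89.9, -125.1]
wrist_force: [-5.6, -0.9, 10.6]
width: 0.1
```

```bash
python3 - <<'E'
from h import *
go('red',71)
im=vision.snapshot('scene');cv2.imwrite('pics/s6f.png',im);cv2.imwrite('pics/s6.png',cv2.resize(im[130:250,210:390],None,fx=4.4,fy=4.4,interpolation=cv2.INTER_CUBIC))
go('red',71)
a=cv2.imread('pics/scene0.png')
cv2.imwrite('pics/s6o.png',cv2.resize(a[130:250,210:390],None,fx=4.4,fy=4.4,interpolation=cv2.INTER_CUBIC))
E
```

```text
6.1333 [522.7 -22.4  27.3] [-5.65 -0.91 10.6 ] w 0.08213467915240194 
M [[-0.001, 0.354, -0.935], [-0.001, -0.935, -0.354], [-1.0, 0.001, 0.001]] 
tool units [-1.46 -0.01  0.03]
6.1833 [522.6 -22.4  27.3] [-5.68 -1.16 12.41] w 0.7218094021654478 
M [[-0.001, 0.354, -0.935], [-0.001, -0.935, -0.354], [-1.0, 0.001, 0.001]] 
tool units [-1.46 -0.01  0.03]
```

View pics/s6.png

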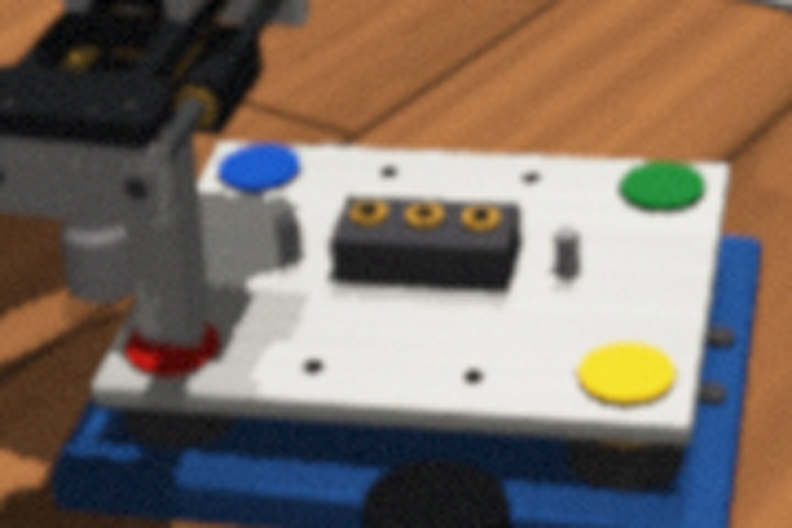

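View pics/s6o.png

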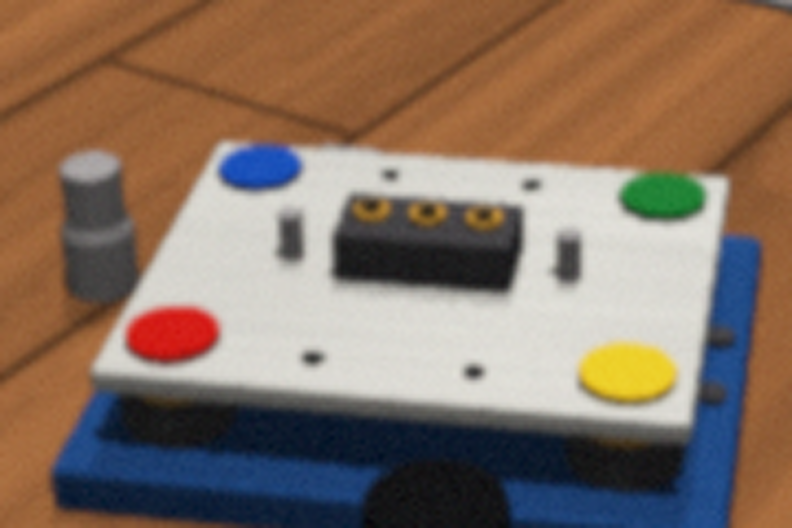

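Emit:
play_rows([
  [-0.5,0,0,0,0,0],
  [-0.6,0,0,0,0,0],
  [0,-0.1,-0.9,0,0,0],
  [0,-0.1,-0.95,0,0,0],
  [0,-0.1,-0.95,0,0,0],
  [0,0,-0.95,0,0,0],
  [0,0,-0.95,0,0,0],
  [0,0,-0.95,0,0,0],
  [0,0,0,0,0,0],
  [0,0,0,0,0,0],
])

```text
time: 7.02
position: [678.1, 47.1, 57.9]
eef_rot: [-35.8, 89.9, 165.0]
wrist_force: [-0.1, 0.6, 0.4]
width: 0.4
```

```bash
python3 - <<'E'
from h import *
go('yellow',36)
E
```

```text
7.0167 [678.1  47.1  57.9] [-0.09  0.55  0.44] w 0.41227194354630514 
M [[-0.001, 0.355, -0.935], [0.0, -0.935, -0.355], [-1.0, -0.001, 0.001]] 
tool units [0.73 0.05 0.04]
```

Emit:
play_rows([
  [0.25,0.05,0.04,0,0,0],
  [0.25,0,0,0,0,0],
  [0.2,0,0,0,0,0],
  [0.05,0,0,0,0,0],
  [0,0,0,0,0,0],
])

```text
time: 7.43
position: [675.9, 44.6, 35.3]
eef_rot: [-27.1, 89.9, 173.6]
wrist_force: [0.4, 1.1, 0.7]
width: 0.5
```

Emit:
play_rows([
  [0.06,0,0,0,0,0],
  [0.06,0,0,0,0,0],
  [0,0,0,0,0,0],
])

```text
time: 7.68
position: [677.1, 44.7, 32.8]
eef_rot: [-32.5, 90.0, 168.2]
wrist_force: [-0.8, 0.4, -0.2]
width: 0.6
```

Emit:
play_rows([
  [0.05,0,0,0,0,0],
  [0,0,0,0,0,0],
])

```text
time: 7.85
position: [677.6, 44.7, 32.2]
eef_rot: [143.3, 90.0, -16.0]
wrist_force: [-2.2, 0.7, 3.8]
width: 0.4
```

Emit:
play_rows([
  [0.05,0,0,0,0,0],
  [0,0,0,0,0,0],
  [0,0,0,0,0,0],
])

```text
time: 8.1
position: [677.6, 44.7, 32.1]
eef_rot: [102.9, 90.0, -56.3]
wrist_force: [-5.5, -1.0, 9.6]
width: 0.6
```

Emit:
play_rows([
  [-0.5,0,0,0,0,0],
  [-0.6,0,0,0,0,0],
  [0,-0.83,0.1,0,0,0],
  [0,-0.9,0.1,0,0,0],
  [0,-0.9,0,0,0,0],
  [0,-0.9,0,0,0,0],
  [0,-0.8,0,0,0,0],
  [0,0,0,0,0,0],
  [0,0,0,0,0,0],
])

```text
time: 8.85
position: [625.7, 164.9, 63.4]
eef_rot: [145.6, 89.9, -13.6]
wrist_force: [0.4, -0.8, -0.5]
width: 0.3
```

```bash
python3 - <<'E'
from h import *
go('green',36)
E
```

```text
8.85 [625.7 164.9  63.4] [ 0.44 -0.78 -0.49] w 0.3161247425026363 
M [[0.001, 0.356, -0.935], [-0.0, -0.935, -0.356], [-1.0, 0.001, -0.001]] 
tool units [0.91 0.01 0.  ]
```

Emit:
play_rows([
  [0.3,0,0,0,0,0],
  [0.3,0,0,0,0,0],
  [0.25,0,0,0,0,0],
  [0.05,0,0,0,0,0],
  [0,0,0,0,0,0],
])

```text
time: 9.27
position: [624.8, 163.3, 34.2]
eef_rot: [-15.9, 89.8, -175.3]
wrist_force: [-0.0, 0.6, -0.7]
width: 0.4
```

Emit:
play_rows([
  [0.06,0,0,0,0,0],
  [0.06,0,0,0,0,0],
  [0,0,0,0,0,0],
])

```text
time: 9.52
position: [626.1, 164.0, 32.5]
eef_rot: [160.0, 90.0, 0.7]
wrist_force: [-0.6, 0.5, 0.6]
width: 0.9
```

Emit:
play_rows([
  [0.05,0,0,0,0,0],
  [0,0,0,0,0,0],
  [0,0,0,0,0,0],
])

```text
time: 9.77
position: [626.2, 164.1, 32.3]
eef_rot: [139.0, 89.9, -20.2]
wrist_force: [-3.2, -0.7, 6.9]
width: 0.3
```

Emit:
play_rows([
  [0.02,0,0,0,0,0],
  [0,0,0,0,0,0],
])

```text
time: 9.93
position: [626.2, 164.1, 32.3]
eef_rot: [131.0, 90.0, -28.3]
wrist_force: [-4.5, -1.3, 9.3]
width: 0.5
```

Emit:
play_rows([
  [-0.5,0,0,0,0,0],
  [-0.6,0,0,0,0,0],
  [0,0.1,0.9,0,0,0],
  [0,0.1,0.95,0,0,0],
  [0,0.1,0.95,0,0,0],
  [0,0,0.95,0,0,0],
  [0,0,0.95,0,0,0],
  [0,0,0.95,0,0,0],
  [0,0,0,0,0,0],
  [0,0,0,0,0,0],
])

```text
time: 10.77
position: [470.0, 95.6, 63.9]
eef_rot: [163.2, 89.9, 3.9]
wrist_force: [0.7, 0.4, 0.3]
width: 0.9
```

```bash
python3 - <<'E'
from h import *
go('blue',36)
E
```

```text
10.7667 [470.   95.6  63.9] [0.7  0.43 0.34] w 0.9371213111479699 
M [[0.002, 0.353, -0.936], [0.0, -0.936, -0.353], [-1.0, 0.0, -0.001]] 
tool units [ 0.93 -0.04 -0.01]
```

Emit:
play_rows([
  [0.3,-0.04,0,0,0,0],
  [0.3,0,0,0,0,0],
  [0.25,0,0,0,0,0],
  [0.05,0,0,0,0,0],
  [0,0,0,0,0,0],
])

```text
time: 11.18
position: [469.3, 97.0, 34.8]
eef_rot: [-22.7, 89.8, 178.1]
wrist_force: [0.6, 0.2, 0.4]
width: 0.3
```

Emit:
play_rows([
  [0.06,0,0,0,0,0],
  [0.06,0,0,0,0,0],
  [0,0,0,0,0,0],
])

```text
time: 11.43
position: [469.9, 96.9, 32.4]
eef_rot: [-27.2, 90.0, 173.5]
wrist_force: [-0.2, -0.1, -1.0]
width: 0.2
```

Emit:
play_rows([
  [0.05,0,0,0,0,0],
  [0,0,0,0,0,0],
  [0,0,0,0,0,0],
])

```text
time: 11.68
position: [470.2, 96.9, 32.2]
eef_rot: [3.2, 90.0, -156.1]
wrist_force: [-3.3, 0.3, 7.2]
width: 0.1
```

Emit:
play_rows([
  [0.02,0,0,0,0,0],
  [0,0,0,0,0,0],
])

```text
time: 11.85
position: [470.2, 96.9, 32.1]
eef_rot: [-4.6, 90.0, -163.9]
wrist_force: [-4.6, -1.0, 11.9]
width: 0.6
```

Emit:
play_rows([
  [-0.5,0,0,0,0,0],
  [-0.6,0,0,0,0,0],
  [0,0.83,-0.1,0,0,0],
  [0,0.9,-0.1,0,0,0],
  [0,0.9,0,0,0,0],
  [0,0.9,0,0,0,0],
  [0,0.8,0,0,0,0],
  [0,0,0,0,0,0],
  [0,0,0,0,0,0],
])

```text
time: 12.6
position: [521.8, -23.3, 63.6]
eef_rot: [-177.4, 90.0, 23.2]
wrist_force: [-0.6, 0.3, 0.3]
width: 0.8
```

```bash
python3 - <<'E'
from h import *
go('red',36)
E
```

```text
12.6 [521.8 -23.3  63.6] [-0.61  0.26  0.32] w 0.7540835883519533 
M [[0.0, 0.352, -0.936], [0.0, -0.936, -0.352], [-1.0, -0.0, -0.0]] 
tool units [ 0.92 -0.03 -0.01]
```

Red was the only corner that gave (about 5 mm; the others were stiff). Now pressing it flat.

Emit:
play_rows([
  [0.3,-0.03,0,0,0,0],
  [0.3,0,0,0,0,0],
  [0.25,0,0,0,0,0],
  [0.05,0,0,0,0,0],
  [0,0,0,0,0,0],
])

```text
time: 13.02
position: [519.9, -20.8, 35.1]
eef_rot: [-36.8, 89.9, 164.0]
wrist_force: [-0.6, 1.1, 0.7]
width: 0.4
```

Emit:
play_rows([
  [0.06,0,0,0,0,0],
  [0.06,0,0,0,0,0],
  [0.06,0,0,0,0,0],
  [0.06,0,0,0,0,0],
  [0,0,0,0,0,0],
])

```text
time: 13.43
position: [521.5, -21.9, 29.7]
eef_rot: [115.9, 90.0, -43.4]
wrist_force: [-1.0, -1.2, 5.6]
width: 0.4
```

Emit:
play_rows([
  [0.05,0,0,0,0,0],
  [0.05,0,0,0,0,0],
  [0,0,0,0,0,0],
])

```text
time: 13.68
position: [521.5, -22.2, 27.5]
eef_rot: [69.2, 90.0, -90.1]
wrist_force: [-4.3, -0.5, 8.6]
width: 0.5
```

Emit:
play_rows([
  [0.05,0,0,0,0,0],
  [0,0,0,0,0,0],
  [0,0,0,0,0,0],
])

```text
time: 13.93
position: [521.5, -22.2, 27.1]
eef_rot: [33.2, 89.9, -126.1]
wrist_force: [-8.3, 0.8, 17.9]
width: 0.6
```

Emit:
play_rows([
  [0,0,0.01,0,0,0],
  [0,0,0,0,0,0],
  [0,0,0,0,0,0],
  [0,0,0,0,0,0],
  [0,0,0,0,0,0],
  [0,0,0,0,0,0],
])

```text
time: 14.43
position: [521.6, -22.2, 27.1]
eef_rot: [94.9, 90.0, -64.3]
wrist_force: [-6.7, -0.1, 16.6]
width: 0.2
```

```bash
python3 - <<'E'
from h import *
im=vision.snapshot('scene');cv2.imwrite('pics/s9.png',cv2.resize(im[130:300,210:390],None,fx=3.5,fy=3.5,interpolation=cv2.INTER_CUBIC))
go('red',27)
E
```

```text
14.4833 [521.5 -22.2  27.1] [-6.56  0.29 16.54] w 0.3292812257697282 
M [[0.0, 0.354, -0.935], [-0.001, -0.935, -0.354], [-1.0, 0.001, 0.0]] 
tool units [0.   0.01 0.  ]
```

View pics/s9.png

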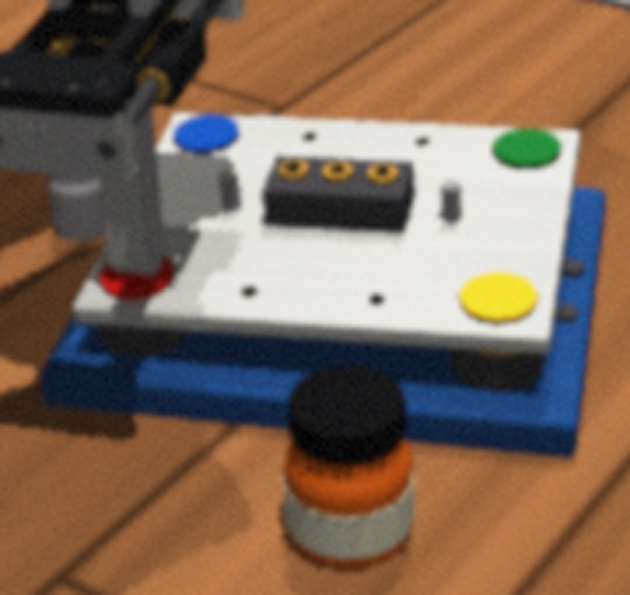

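The picture shows the closed fingers on the red pad (about 135, 275). The red corner is down, the green one is raised, the plate has not shifted, and the jar and socket still stand. The force holds steady at 16.5 N.

```bash
python3 -c "
from h import *
print(ticket.hand_in())"
```

```text
the job is handed in; nothing more can be done
None
```

I pressed red, yellow, green and blue in that order, at about 9 to 12 N each. Only the red corner gave. It sank about 5 mm, and in the picture the green corner rose. The other three went stiff at a TCP height of about 32 mm. I then pressed red down again and handed the job in while still holding it.

**Last checks:**
- The push on the red pad was steady at about 16.5 N.
- The TCP was 5.3 mm below the height where it first touched the pad, so the shim should be flat.
- The tool was within 1 mm of the pad centre.
- In the last picture the plate had not visibly shifted, and the jar and socket were standing. The wrench was out of that view, so I did not check it again at the end.

**What disagreed:** With the jaws shut, contact came with the TCP at about 32 mm, where the stated 11 mm tip offset gives about 71 mm. The fingertips were therefore about 27 mm behind the TCP, not 11 mm ahead of it. The pictures agreed, so I found contact by force instead of by the stated geometry. Pressing down also gave a side force of about 6.6 N at the end, and nothing slipped.

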